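# Send a tin down the covered chute

## Robot

A 6-joint arm with a two-finger parallel gripper is mounted at the origin on the work surface; the furniture and walls round the work are solid. World frame = base frame: x ahead of the robot, y to its left, z up, the work surface at z = 0. Lengths are in m, angles in rad, forces in N, time in s.
With the tool pointing down it reaches from about 0.3 to 1 m from the base axis. Payload 5.1 kg.
Tool frame: the origin (TCP) lies between the finger pads; the fingertips stand 14 mm ahead of it and the grasp point (between the pads) lies 5 mm behind it; z points along the fingers, y is the direction in which the jaws open and shut (so a half turn about z gives the same grasp; the last joint's range is limited). The gripper opens to 95 mm and grips with 3 to 60 N. Pads are 20 mm wide; open, the fingers measure 119 mm over their backs; the gripper's body (75 mm by 180 mm) begins 59 mm behind the grasp point.
Start: joints at [-1.208, 0.124, 1.65, -0, 1.367, -0.083], TCP at [0.28, -0.586, 0.229] pointing down, gripper open.
Joint ranges: [-2.61, 2.61], [-1.02, 2.33], [0.03, 2.71], [-1.35, 4.49], [0.32, 2.68], [-2.91, 2.91]. Speed limits (rad/s): [2.57, 2.57, 3.14, 3.14, 3.14, 3.14].

## Interface

Orientations are given as [roll, pitch, yaw] about the fixed x, y, z axes, in that order (R = Rz(yaw) Ry(pitch) Rx(roll)).
In Python, from rig import arm, read_camera, spot_in gives the robot as it stands.
- The arm moves only by the tool step_arm, never from a script. Its argument "increments" is a list of rows, each an object of numbers: "dx", "dy", "dz": the shift along the tool's x, y, z in m; "turn": the turn about the tool's z in degrees; "jaw": the closure, from 0 (fully open) to 1 (shut). In form: [{"dx": .., "dy": .., "dz": .., "turn": .., "jaw": ..}, ...]. A call has 1 to 8 rows; each row shifts and turns the commanded pose from where the row before left it, along the tool's axes as they then stand; what a row does not reach is not made up. A row lasts 1/8 s, in which the tool goes at most 62.5 mm and 10.7 degrees, less where a joint would pass 70% of its speed; a pose out of reach is approached as far as the arm can. A call with a gripper value outside its range is refused whole. The fingers move at their own pace and stop on an object; "force" is the grip in N (left out, the last holds). Time passes only in rows, so rows that do not move let the fingers close. It gives the time, the measured TCP pose, the force and the opening at its end, in the units of the state.
- arm.get_obs(): the state, without advancing time (a new reading comes with each control period).
- read_camera(name): name is "scene" or "top"; returns a dict with "pixels" (400x640x3 uint8, red, green, blue), "z_map" (400x640 float32, m along the optical axis (not along the pixel's ray), 0 where there is no reading), "camera_matrix" (3x3 intrinsics, pixels), "k1" (the pictures are not rectified: a ray, as slopes to the right and down, at radius r is drawn at 1 + k1 r^2 times it, then the intrinsics apply), "T" (4x4, takes a point from camera to world coordinates). Camera axes: x right, y down, z forward; pixel columns grow to the right and rows downward; lengths in m; the calibration is good to about 2 mm. A picture is of the moment at which its call begins.
- arm.sign_off(): hands the job in, once; it reports no verdict.
Trained networks look in a picture, given as the dict that the camera call returned (one of the last four; its "shot" number tells which), for a name from the list of things; names that differ only in an ending like _2 or _b are one class to them, and where a whole thing is asked for, a point or a joint stands for the part that bears it (a point fixed in the world has none). Each returns a list of dicts, best first, with "confidence" (0 to 1); they miss things now and then, are a little off and sometimes report something else, mostly with a low value. They report only what shows in the picture. A call takes as long as a camera call. They do not tell look-alikes from the thing itself.
- spot_in(picture, name): "uv" ([column, row] in pixels, amid what is visible of it).
The state is a dict: "time": time; "joints": joint angles; "qd": joint speeds; "joint_efforts": joint torques, N m; "tool_pos": TCP position; "tool_rot": TCP orientation; "force": force on the tool from outside, world axes, zero at the start; "wrist_torque": the same for the moment, N m; "grip_width": finger opening in m.
Only numpy, scipy, OpenCV 4.12 (cv2) and the standard library are available. Lean on these libraries where they do the work, as an engineer would, in place of code of your own. Each camera call takes 0.05 s, during which the arm holds its last target.

## Task

Send the black tin down the chute: with one fingertip press the yellow treadle bar down so that the spring-closed amber flap swings up, and while you hold it open push the tin along the ledge with the other fingertip until it slides down under the flap to the end of the chute. Then let go of the treadle so that the flap springs shut over the tin. Only push and press: do not lift the tin, do not ram it against the flap, press gently, and leave the other things where they are.

Things in the scene. Friction and masses are not known exactly. Their poses are not given: they have to be found in the camera images.
- chute: Grey sheet-metal chute fixed on the bench, 330 long (x) x 150 wide x 104 high; where it stands and points varies. Origin on the bench top below the middle of the lip; +x is the way the tin is pushed, +y the treadle's side, z up. Level ledge from x = -170 to the lip at x = 0, its top 78 above the bench, 104 wide between rails that stand 8 above it.
- lip (a point): Middle of the lip, where the level ledge ends and the slide begins: chute x = 0, y = 0, 78 above the bench. From here a polished slippery slide, 104 wide, falls at 25 degrees to an end wall at x = 150. A tin whose middle has passed the lip tips over it and slides down to the end wall by itself.
- curtain (a point): Middle of the lower edge of the flap's front curtain. Shut, it hangs at chute x = 32 to 37, y = -49 to +33, its edge 8 above the ledge, so that the tin (21 high) cannot pass. The flap's flat top covers the slide from x = 33 to 146. Open, the flap stands up to about 110 above the ledge, still from x = 32 on.
- flap (a joint): Opening angle of the amber flap, rad: 0 shut, 0.80 fully open (stop). A spring shuts it. It turns about a shaft along the chute's x at y = +62, 20 above the ledge; the treadle on the shaft's other side opens it when pressed down. Above about 0.5 the tin passes freely beneath; at 0.65 the treadle's top is about 12 above the ledge and holding it takes about 6 N.
- treadle (a point): Middle of the yellow treadle bar, rigid with the flap: 146 long along the chute's x (x = -153 to -7), 22 wide, 8 thick; point at mid-thickness. With the flap shut it lies at y = +108, 39 above the ledge; pressed, it goes almost straight down (y = +108 to +112). It may be pressed anywhere along its length, and a fingertip can slide along it while holding it down.
- tin_centre (a point): Centre of the loose black tin, 95 long x 76 wide x 21 high, 0.1 to 0.2 kg, lid fixed shut. It lies flat on the ledge, long side along the chute's x (within 6 degrees), front end 9 to 22 before the lip, centre within 6 of the chute's middle line. The point's y axis runs along its length, z up. Down the chute its centre is about 110 past the lip and 40 lower.
- wax_pot: Bystander: white-lidded pot, 48 across, 39 high, on the bench at the chute's -y side. Origin at the middle of its underside.
- red_cutter: Bystander: red-handled side cutter, 134x64x11, lying on the bench at the chute's -y side. Origin at the middle of its underside.
- sax_key: Bystander: brass saxophone key, 51x82x9, lying on the bench at the chute's -y side. Origin at the middle of its underside.
Mind the look-alikes: they are no part of the job. What is shaped like the part that bears tin_centre but blue or pink is not meant.

How it is judged:
On the way, in this order (a step that is already met when the one before it is completed fails the run):
1. a finger holds the flap open while the tin is still on the ledge (value of joint flap above 0.45 rad and contact force between the fingers and chute above 0.5 N and x of tin_centre in the frame of chute below 0.012 m), for 0.2 s.
2. the tin goes under the flap while a finger still holds it open (value of joint flap above 0.35 rad and contact force between the fingers and chute above 0.5 N and x of tin_centre in the frame of chute above 0.05 m).
At the end, for the whole second after the job is handed in: The tin lies at rest in the chute, its centre 75 to 130 mm past the lip and at least 15 mm lower than it, and the flap is shut over it (under 0.05 rad) (x of tin_centre in the frame of chute between 0.075 and 0.13 m and y of tin_centre in the frame of chute between -0.05 and 0.05 m and z of tin_centre in the frame of lip below -0.015 m and value of joint flap below 0.05 rad and linear speed of tin below 0.02 m/s); the robot touches nothing.
It fails at once if the tin is lifted (its centre more than 15 mm above where it lies on the ledge) (z of tin_centre in the frame of lip above 0.0255 m).
It fails at once if the tin is rammed against the flap or the chute on its way in (over 15 N before its centre is 60 mm past the lip) (contact force between tin and chute above 15 N and x of tin_centre in the frame of chute below 0.06 m).
It fails at once if a finger presses on the chute or its treadle with more than 25 N (contact force between the fingers and chute above 25 N).
It fails at once if a bystander is moved by more than 20 mm (distance of any of wax_pot, red_cutter, sax_key from where it was at the start of the episode above 0.02 m).
It also fails if it takes over 48 s, if anything falls off the work surface, if the arm or the gripper's body presses on something with over 40 N, if the wrist force passes 120 N, or if a joint passes its speed limit or range.

## Working session

There is one attempt and no reset: what is moved stays moved. The work goes in short steps, Python scripts to look and compute and a tool call to move; the robot and the scene stay as the last step left them, time stands still between calls to the robot, and variables do not carry over. Pictures are saved under pics/ and viewed, and the job is handed in when it is done.

Besides the shell and the picture viewer there is one more tool, called after ">>>" as name(argument=value, ...), one argument or row to a line, values as JSON. step_arm: Moves the arm, as the interface text tells. Its arguments: {"type":"object","properties":{"increments":{"type":"array","items":{"type":"object","properties":{"dx":{"type":"number"},"dy":{"type":"number"},"dz":{"type":"number"},"turn":{"type":"number"},"jaw":{"type":"number"}}}},"force":{"type":"number"}},"required":["increments"]}

```bash
ls; mkdir -p pics
cat > h.py <<'E'
import numpy as np, cv2
from rig import arm, read_camera, spot_in
def ray(p,uv):
    K=p["camera_matrix"];k=p["k1"];d=np.array([(uv[0]-K[0,2])/K[0,0],(uv[1]-K[1,2])/K[1,1]])
    s=d.copy()
    for _ in range(20): s=d/(1+k*(s@s))
    return np.array([s[0],s[1],1.])
def pt(p,uv,w=1):
    u,v=int(round(uv[0])),int(round(uv[1]))
    z=p["z_map"][max(0,v-w):v+w+1,max(0,u-w):u+w+1]; z=z[z>0]
    if len(z)==0:return None
    c=ray(p,uv)*np.median(z); return (p["T"]@np.r_[c,1])[:3]
def cloud(p):
    H,W=p["z_map"].shape;K=p["camera_matrix"];k=p["k1"]
    u,v=np.meshgrid(np.arange(W),np.arange(H))
    d=np.stack([(u-K[0,2])/K[0,0],(v-K[1,2])/K[1,1]],-1);s=d.copy()
    for _ in range(20): s=d/(1+k*(s**2).sum(-1,keepdims=True))
    z=p["z_map"][...,None];c=np.concatenate([s*z,z],-1)
    w=c@p["T"][:3,:3].T+p["T"][:3,3]; w[p["z_map"]<=0]=np.nan
    return w
def proj(p,X):
    c=np.linalg.inv(p["T"])@np.r_[X,1];s=c[:2]/c[2];s=s*(1+p["k1"]*(s@s));K=p["camera_matrix"]
    return np.array([K[0,0]*s[0]+K[0,2],K[1,1]*s[1]+K[1,2]])
def save(p,n): cv2.imwrite("pics/"+n,p["pixels"][...,::-1])
E
python3 - <<'E'
from h import *
print(arm.get_obs())
for n in ["scene","top"]:
    p=read_camera(n);save(p,n+"0.png");print(n,p["T"][:3],p["k1"],p["camera_matrix"])
    for t in ["chute","flap","treadle","tin_centre","curtain","lip","wax_pot","red_cutter","sax_key"]:
        try:
            for d in spot_in(p,t)[:4]: print(t,d["uv"],round(d["confidence"],2),pt(p,d["uv"]))
        except Exception as e: print(t,e)
E
```

```text
pics
{'time': 0.0, 'joints': array([-1.20761810e+00,  1.24499783e-01,  1.65165591e+00,  1.38586428e-05,
        1.36748536e+00, -8.26012227e-02]), 'qd': array([ 7.71483254e-04, -9.98081318e-04,  1.91522076e-03,  2.05506214e-05,
       -1.20117129e-03, -3.45517338e-04]), 'joint_efforts': array([ 4.32985598e-04, -4.17614257e+01, -3.59930420e+01,  7.75968027e-02,
        4.94157162e-02, -1.69798914e-04]), 'tool_pos': array([ 0.28001596, -0.58592325,  0.22740115]), 'tool_rot': array([-3.13955236e+00, -1.82528718e-04,  4.45776452e-01]), 'force': array([-0.03910956,  0.03547713, -0.15750233]), 'wrist_torque': array([ 0.022201  , -0.05621546,  0.01538392]), 'grip_width': 0.09517083627545261}
scene [[-0.50155538 -0.51200589  0.69734653 -0.32770569]
 [-0.86504241  0.28563211 -0.41245111  0.50768773]
 [ 0.01199283 -0.81010139 -0.58616713  0.84788275]] -0.08407618930250485 [[482.42117334   0.         310.07795948]
 [  0.         482.42117334 195.43044224]
 [  0.           0.           1.        ]]
chute [297.2, 219.0] 0.67 [0.48972514 0.06018684 0.1015484 ]
flap [281.3, 186.1] 0.58 [0.62354721 
[... 921 characters left out ...]
 157.2] 0.77 [0.6337287  0.05339748 0.10902281]
treadle [287.5, 160.7] 0.78 [0.62622458 0.05576374 0.10860111]
tin_centre [314.2, 218.3] 0.98 [ 0.50530447 -0.00411305  0.09696458]
tin_centre [224.2, 280.9] 0.96 [0.35828931 0.19809134 0.01939619]
tin_centre [380.1, 292.2] 0.88 [ 0.33844897 -0.16314268  0.01978805]
curtain [287.9, 156.1] 0.55 [0.63581797 0.05509282 0.11023464]
lip [300.4, 185.3] 0.89 [0.57826699 0.02774067 0.0720905 ]
wax_pot [363.9, 199.8] 0.79 [ 0.55208819 -0.11933661  0.03718554]
red_cutter [365.9, 131.4] 0.64 [ 0.72254933 -0.12727374 -0.00234234]
sax_key [291.7, 156.7] 0.53 [0.63486412 0.04702914 0.10971147]
sax_key [387.0, 242.7] 0.43 [ 0.45296821 -0.18163894  0.00232361]
```

View pics/scene0.png

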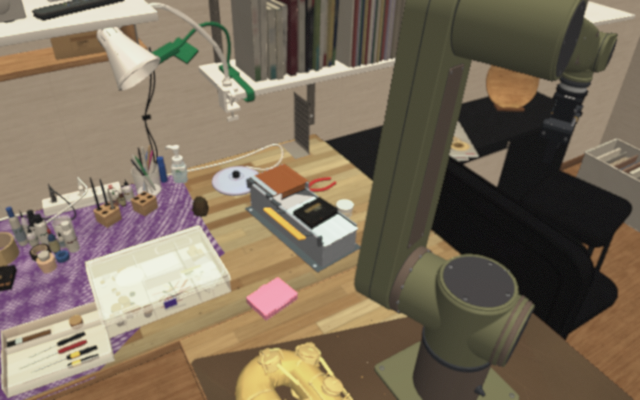

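View pics/top0.png

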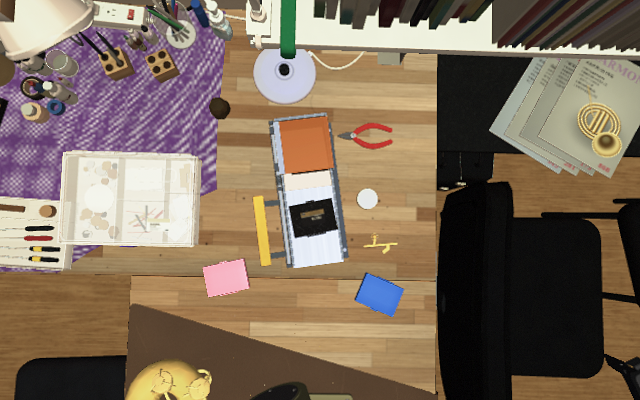

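Run:
```python
from h import *
p=read_camera("top")
c=p["pixels"][100:290,210:420,::-1]; cv2.imwrite("pics/topcrop.png",cv2.resize(c,None,fx=3.5,fy=3,interpolation=cv2.INTER_CUBIC)[:600,:800])
w=cloud(p); im=p["pixels"]
hsv=cv2.cvtColor(im,cv2.COLOR_RGB2HSV)
np.save("w.npy",w);np.save("im.npy",im)
z=w[...,2]
# dark pixels on ledge
m=(im.max(-1)<60)&(z>0.085)&(z<0.115)
print("dark",m.sum())
n,l,s,ce=cv2.connectedComponentsWithStats(m.astype(np.uint8))
for i in range(1,n):
    if s[i,4]>100:
        q=w[l==i]; print(s[i],ce[i],q.mean(0)); r=cv2.minAreaRect(q[:,:2].astype(np.float32)*1000); print(r)
y=(hsv[...,0]>12)&(hsv[...,0]<35)&(hsv[...,1]>120)&(z>0.06)
n,l,s,ce=cv2.connectedComponentsWithStats(y.astype(np.uint8))
for i in range(1,n):
    if s[i,4]>60:
        q=w[l==i];print("yel",s[i],ce[i],q.mean(0),hsv[l==i].mean(0)); print(cv2.minAreaRect(q[:,:2].astype(np.float32)*1000))
```

```text
dark 1877
[473 182  11  28 117] [478.05982906 196.52991453] [ 0.56078944 -0.35814436  0.1011068 ]
((562.7780151367188, -358.1238708496094), (11.746293067932129, 62.90434265136719), 79.6615219116211)
[ 289  199   48   38 1175] [312.68680851 217.9506383 ] [ 0.50600201 -0.00087858  0.09754465]
((507.9617919921875, -0.9127883911132812), (71.51760864257812, 91.62541961669922), 12.43903636932373)
[468 211   9 189 423] [470.3427896  302.70449173] [ 0.33309798 -0.34387964  0.09378528]
((329.42120361328125, -343.0574951171875), (17.15765953063965, 401.1226806640625), 88.85079956054688)
yel [  0   0  15  20 237] [7.39662447 7.83544304] [0.6741181  0.27909913 0.58141077] [ 14.29113924 134.89873418  81.09704641]
((675.7658081054688, 279.1634826660156), (3.5049641132354736, 19.06548500061035), 89.12024688720703)
yel [467   0  18  14 109] [474.98165138   6.11009174] [ 0.81923992 -0.22986421  0.37560646] [ 19.76146789 129.06422018  66.49541284]
((818.9671630859375, -230.2001953125), (11.123770713806152, 4.074255466461182), 76.90802764892578)
yel [252 196  19  71 743] [261.30955585 230.66756393] [0.47680107 0.10534607 0.11889982] [ 22.75235532 164.58681023 231.87617766]
((477.12445068359375, 105.61953735351562), (146.4086456298828, 21.51515007019043), 9.008255004882812)
yel [305 209  19   7  71] [313.87323944 211.76056338] [ 0.51928662 -0.00307208  0.09800218] [ 18.16901408 130.87323944 116.50704225]
((519.439697265625, -3.254983901977539), (8.082730293273926, 40.45042037963867), 12.72584342956543)
yel [ 125  359   85   41 2125] [165.42023529 380.59152941] [0.16228066 0.29607693 0.08803787] [ 22.40894118 135.17694118 206.47435294]
((153.6404571533203, 291.7287902832031), (172.33200073242188, 84.71913146972656), 83.89496612548828)
```

View pics/topcrop.png

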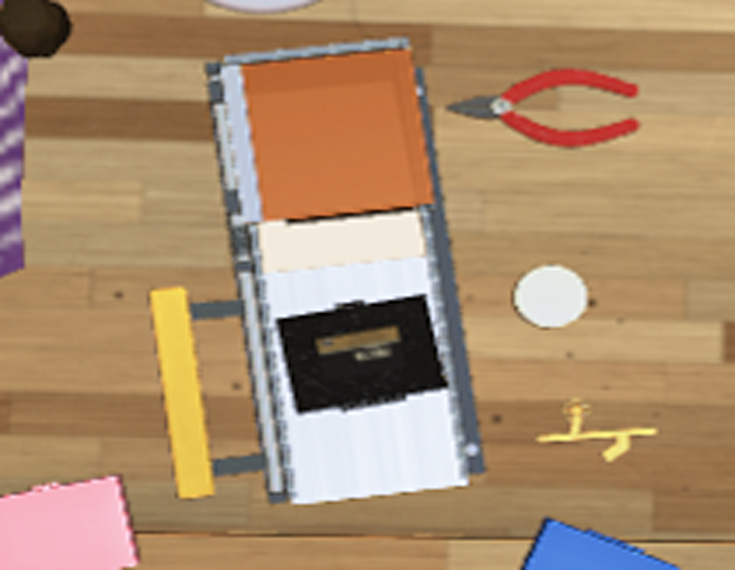

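Run:
```python
from h import *
w=np.load("w.npy")
np.set_printoptions(linewidth=250)
for c in (300,305,310,315,320,325):
    print(c,(w[165:270:3,c,2]*1000).round().astype(int))
print((w[165:270:3,312,0]*1000).round().astype(int))
for r in (200,210,220,230,240,255):
    print(r,(w[r,284:350:2,2]*1000).round().astype(int)); print((w[r,284:350:2,1]*1000).round().astype(int))
```

```text
300 [                 109                  109                  111                   58                   66                   67                   72                   73                   75                   77                   77
                   79                   78                   97                  100                   96                   98                   99                   97                   98                   96                   96
                   98                   97                   75                   78                   78                   74                   73                   76                   76 -9223372036854775808                   77
                   76                   76]
305 [110 112 110  62  64  69  72  75  76  75  76  76  77  97  94 100  98  99  99  99  97  98  94  98  75  77  75  79  77  75  79  78  75  76  -1]
310 [109 109 101  62  63  69  73  73  77  78  77  78  98  97  98  97  98  97  98  98  96  96  99 100  77  76  74  77  76  75  75  77  76  77  -3]
315 [111 108  89  62  66  70  72  74  77  75  79  75  99  99  99
[... 2661 characters left out ...]
        -18 -9223372036854775808                  -27                  -32
                  -36                  -40                  -45                  -49                  -53                  -58                  -62                  -73                  -78                  -83                  -89]
255 [100  98 101   4  85  74  78  76  76  77  77  78  73  75  75  77  77  78  75  76  77  77  76  76  73  75  75  77  77  85   0   5   0]
[ 58  54  50  49  42  38  33  29  25  20  16  12   7   3  -2  -6 -10 -15 -19 -23 -28 -32 -37 -41 -46 -50 -54 -59 -63 -66 -79 -83 -89]<stdin>:5: RuntimeWarning: invalid value encountered in cast
<stdin>:8: RuntimeWarning: invalid value encountered in cast
```

The top picture shows the chute pointing away from the robot: lip near (302,190), amber flap at (305,145), treadle at (262,230). There are three tin-like candidates: black at (313,218) on the ledge, pink at (225,278), blue at (380,294). I choose the black one, confirmed in the close crop. The crop also shows its long side lying across the chute, not along it as the text says. Next I refine the chute pose with both views.

Run:
```python
from h import *
for n in ["top","scene"]:
    ps=[read_camera(n) for _ in range(3)]
    w=np.mean([cloud(p) for p in ps],0); im=ps[-1]["pixels"];hsv=cv2.cvtColor(im,cv2.COLOR_RGB2HSV);z=w[...,2]
    box=(w[...,0]>.3)&(w[...,0]<.75)&(w[...,1]>-.12)&(w[...,1]<.16)
    y=box&(hsv[...,0]>18)&(hsv[...,0]<30)&(hsv[...,1]>120)&(z>0.1)&(z<.14)
    q=w[y]; print(n,"treadle",y.sum(),q.mean(0),cv2.minAreaRect(q[:,:2].astype(np.float32)*1000))
    o=box&(hsv[...,0]<12)&(hsv[...,1]>120)&(z>0.1)&(z<.13)
    q=w[o]; print("flap",o.sum(),q.mean(0),cv2.minAreaRect(q[:,:2].astype(np.float32)*1000))
    t=box&(im.max(-1)<60)&(z>.09)&(z<.105)&(w[...,1]<.06)
    q=w[t]; print("tin",t.sum(),q.mean(0),cv2.minAreaRect(q[:,:2].astype(np.float32)*1000))
    # white ledge (sat low, bright)
    l=box&(z>.068)&(z<.082)&(hsv[...,2]>150)&(w[...,0]<.56)
    q=w[l]; print("ledge",l.sum(),np.median(q[:,2]),cv2.minAreaRect(q[:,:2].astype(np.float32)*1000))
    a=np.deg2rad(9); c,s=np.cos(a),np.sin(a)
    # edges of ledge per x bin
    L=[];
    for x0 in np.arange(.41,.56,.01):
        k=q[abs(q[:,0]-x0)<.005]
        if len(k)>5: L.append((x0,np.percentile(k[:,1],2),np.percentile(k[:,1],98)))
    L=np.array(L); 
    if len(L)>3: print(np.rad2deg(np.arctan(np.polyfit(L[:,0],L[:,1],1)[0])),np.rad2deg(np.arctan(np.polyfit(L[:,0],L[:,2],1)[0])),L.mean(0))
```

```text
top treadle 703 [0.47701169 0.10484744 0.11892646] ((477.4710388183594, 105.085205078125), (145.5668182373047, 20.24679183959961), 8.965943336486816)
flap 1381 [0.67060596 0.01640132 0.10942846] ((663.9268188476562, 17.62984848022461), (116.67254638671875, 103.263916015625), 8.674174308776855)
tin 1185 [ 0.50793192 -0.0007755   0.09763141] ((539.1787109375, 5.030857086181641), (135.6871795654297, 93.3720932006836), 10.313664436340332)
ledge 1895 0.07656407627567414 ((486.019775390625, -2.6657485961914062), (164.73590087890625, 107.97291564941406), 8.302469253540039)
10.939708318541117 9.197965068054314 [ 0.485      -0.04074007  0.04906989]
scene treadle 319 [0.46978159 0.10703356 0.12078889] ((475.0882568359375, 102.97850036621094), (146.30502319335938, 27.267261505126953), 8.366769790649414)
flap 757 [0.65432271 0.01858681 0.11038717] ((658.6618041992188, 17.774578094482422), (114.72039794921875, 94.27197265625), 9.225564002990723)
tin 548 [0.49417056 0.00488237 0.09812942] ((500.5787658691406, 0.9675064086914062), (69.66839599609375, 90.97837829589844), 13.105549812316895)
ledge 778 0.07786480664670622 ((481.92962646484375, -4.804100036621094), (163.11875915527344, 110.30885314941406), 7.402495861053467)
32.78805130142074 6.932794694919823 [ 0.467      -0.04484978  0.02542951]
```

>>> step_arm(
  increments=[
    {"turn": 5.5,"jaw": 0},
    {"turn": 5.5},
    {"turn": 5.6},
    {},
    {"dx": 0.016,"dy": -0.037},
    {"dx": 0.016,"dy": -0.037},
    {"dx": 0.016,"dy": -0.037},
    {"dx": 0.016,"dy": -0.037},
  ],
)

```text
invalid input
```

>>> step_arm(
  increments=[
    {"dx": 0.016,"dy": -0.037},
    {"dx": 0.016,"dy": -0.037},
    {"dx": 0.016,"dy": -0.037},
    {"dx": 0.016,"dy": -0.037},
    {"dx": 0.016,"dy": -0.037},
    {"dx": 0.016,"dy": -0.037},
    {"dx": 0.016,"dy": -0.037},
    {"dx": 0.016,"dy": -0.037},
  ],
)

```text
invalid input
```

>>> step_arm(
  increments=[
    {"dx": 0.016,"dy": -0.037},
    {"dx": 0.016,"dy": -0.037},
    {"dx": 0.016,"dy": -0.037},
    {"dx": 0.016,"dy": -0.037},
    {},
    {},
  ],
)

```text
invalid input
```

>>> step_arm(
  increments=[
    {"dx": 0,"dy": 0,"dz": 0,"turn": 5.5,"jaw": 0},
    {"dx": 0,"dy": 0,"dz": 0,"turn": 5.5,"jaw": 0},
    {"dx": 0,"dy": 0,"dz": 0,"turn": 5.6,"jaw": 0},
    {"dx": 0,"dy": 0,"dz": 0,"turn": 0,"jaw": 0},
  ],
)

```text
time: 1.85
tool_pos: [0.2802, -0.5865, 0.2287]
tool_rot: [3.142, -0.0, 0.157]
force: [0.4, 0.2, 0.1]
grip_width: 0.095
```

>>> step_arm(
  increments=[
    {"dx": 0.016,"dy": -0.037,"dz": 0,"turn": 0,"jaw": 0},
    {"dx": 0.016,"dy": -0.037,"dz": 0,"turn": 0,"jaw": 0},
    {"dx": 0.016,"dy": -0.037,"dz": 0,"turn": 0,"jaw": 0},
    {"dx": 0.016,"dy": -0.037,"dz": 0,"turn": 0,"jaw": 0},
    {"dx": 0.016,"dy": -0.037,"dz": 0,"turn": 0,"jaw": 0},
    {"dx": 0.016,"dy": -0.037,"dz": 0,"turn": 0,"jaw": 0},
    {"dx": 0.016,"dy": -0.037,"dz": 0,"turn": 0,"jaw": 0},
    {"dx": 0.016,"dy": -0.037,"dz": 0,"turn": 0,"jaw": 0},
  ],
)

```text
time: 2.85
tool_pos: [0.3608, -0.2729, 0.2289]
tool_rot: [3.141, -0.0, 0.158]
force: [-0.3, -0.7, -0.1]
grip_width: 0.0954
```

>>> step_arm(
  increments=[
    {"dx": 0.016,"dy": -0.037,"dz": 0,"turn": 0,"jaw": 0},
    {"dx": 0.016,"dy": -0.037,"dz": 0,"turn": 0,"jaw": 0},
    {"dx": 0.016,"dy": -0.037,"dz": 0,"turn": 0,"jaw": 0},
    {"dx": 0.016,"dy": -0.037,"dz": 0,"turn": 0,"jaw": 0},
    {"dx": 0.016,"dy": -0.037,"dz": 0,"turn": 0,"jaw": 0},
    {"dx": 0.016,"dy": -0.037,"dz": 0,"turn": 0,"jaw": 0},
    {"dx": 0,"dy": 0,"dz": 0,"turn": 0,"jaw": 0},
    {"dx": 0,"dy": 0,"dz": 0,"turn": 0,"jaw": 0},
  ],
)

```text
time: 3.85
tool_pos: [0.4209, -0.0402, 0.2287]
tool_rot: [3.141, 0.0, 0.157]
force: [-0.4, 0.2, -1.2]
grip_width: 0.0955
```

>>> step_arm(
  increments=[
    {"dx": 0.01,"dy": -0.027,"dz": 0,"turn": 0,"jaw": 0},
    {"dx": 0.01,"dy": -0.027,"dz": 0,"turn": 0,"jaw": 0},
    {"dx": 0.009,"dy": -0.0275,"dz": 0.02,"turn": 0,"jaw": 0},
    {"dx": 0,"dy": 0,"dz": 0.02,"turn": 0,"jaw": 0},
    {"dx": 0,"dy": 0,"dz": 0.02,"turn": 0,"jaw": 0},
    {"dx": 0,"dy": 0,"dz": 0,"turn": 0,"jaw": 0},
    {"dx": 0,"dy": 0,"dz": 0,"turn": 0,"jaw": 0},
  ],
)

```text
time: 4.72
tool_pos: [0.4374, 0.0443, 0.1695]
tool_rot: [3.141, -0.001, 0.155]
force: [1.1, -0.1, 0.3]
grip_width: 0.0949
```

Run:
```python
from h import *
a=np.zeros((600,800,3),np.uint8)
p=read_camera("scene");q=read_camera("top")
c=p["pixels"][140:290,210:400,::-1];a[:300,:380]=cv2.resize(c,None,fx=2,fy=2)
c=q["pixels"][150:300,220:410,::-1];a[300:600,:380]=cv2.resize(c,None,fx=2,fy=2)
cv2.imwrite("pics/a1.png",a)
print(arm.get_obs()["tool_pos"],arm.get_obs()["tool_rot"])
R=np.array([.572,.011]);t=np.deg2rad(8.9);M=np.array([[np.cos(t),np.sin(t)],[-np.sin(t),np.cos(t)]])
print("chute",M@(arm.get_obs()["tool_pos"][:2]-R))
```

```text
[0.43775648 0.04455562 0.16995776] [ 3.14114600e+00 -2.10163024e-03  1.55295089e-01]
chute [-0.12743581  0.05392047]
```

View pics/a1.png

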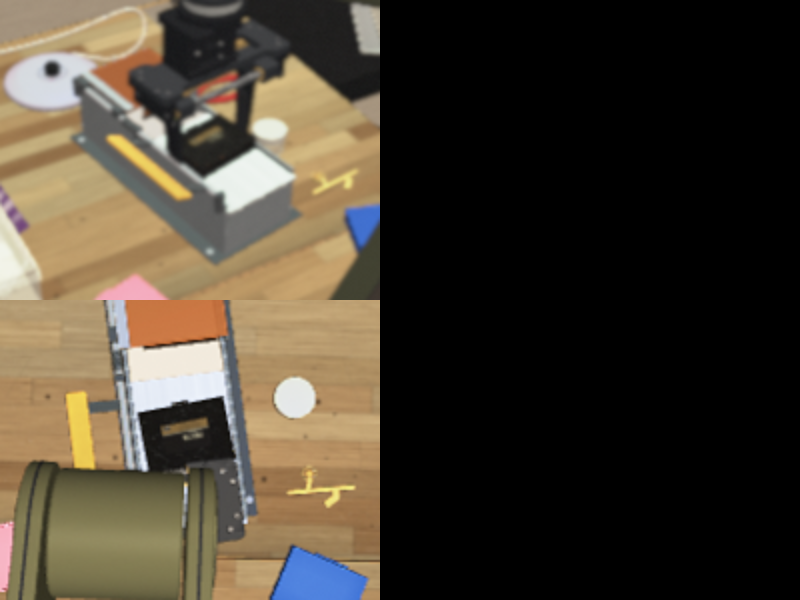

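>>> step_arm(
  increments=[
    {"dx": 0,"dy": 0,"dz": 0.015,"turn": 0,"jaw": 0},
    {"dx": 0,"dy": 0,"dz": 0.013,"turn": 0,"jaw": 0},
    {"dx": 0,"dy": 0,"dz": 0,"turn": 0,"jaw": 0},
    {"dx": 0,"dy": 0,"dz": 0,"turn": 0,"jaw": 0},
  ],
)

```text
time: 5.32
tool_pos: [0.4369, 0.0451, 0.1405]
tool_rot: [-3.142, 0.0, 0.156]
force: [0.4, -0.1, 0.0]
grip_width: 0.0952
```

Run:
```python
from h import *
from scipy.spatial.transform import Rotation as Ro
p=read_camera("scene");o=arm.get_obs()
print(o["tool_pos"],o["tool_rot"],o["force"])
R=Ro.from_euler("xyz",o["tool_rot"]).as_matrix()
im=cv2.resize(p["pixels"][160:270,230:370,::-1],None,fx=5,fy=5,interpolation=cv2.INTER_CUBIC)
for sy in(-1,1):
  for dx in (-.01,.01):
    for y in (.0475,.0595):
        u=proj(p,o["tool_pos"]+R@np.array([dx,sy*y,.014]));u=((u-[230,160])*5).astype(int)
        cv2.circle(im,tuple(u.tolist()),3,(0,255,0),-1)
cv2.imwrite("pics/a2.png",im)
```

```text
[0.43715677 0.04512643 0.14083105] [ 3.14156851e+00 -2.99306992e-04  1.56224217e-01] [-0.68231361  0.74283833  1.07430092]
```

View pics/a2.png

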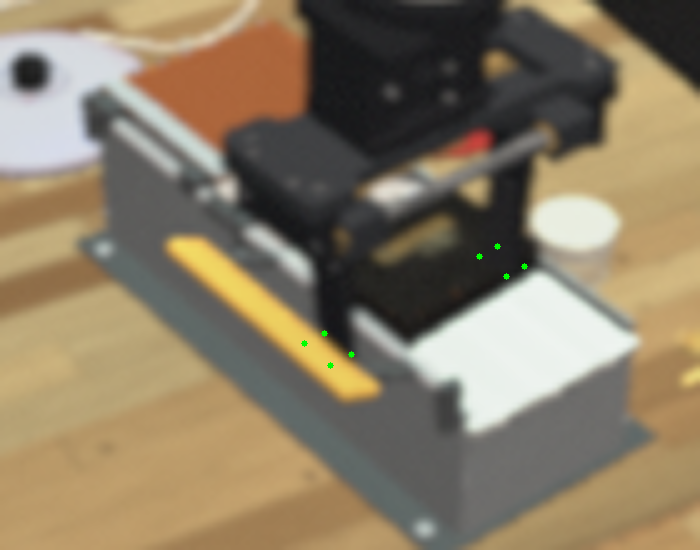

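Run:
```python
from h import *
p=read_camera("scene");w=cloud(p);im=p["pixels"]
R=np.array([.572,.011]);t=np.deg2rad(8.9);M=np.array([[np.cos(t),np.sin(t)],[-np.sin(t),np.cos(t)]])
c=(w[...,:2]-R)@M.T*1000
for r in range(222,236,1):
    print(r,[(u,*c[r,u].round().astype(int),int(w[r,u,2]*1000),im[r,u].tolist()) for u in range(286,306,2)  if np.isfinite(w[r,u,2])])
cv2.imwrite("pics/a3.png",cv2.resize(im[205:245,270:320,::-1],None,fx=14,fy=14,interpolation=cv2.INTER_NEAREST))
```

```text
222 [(286, np.int64(-85), np.int64(104), 120, [231, 196, 95]), (288, np.int64(-24), np.int64(53), 56, [172, 145, 92]), (290, np.int64(-34), np.int64(54), 63, [103, 98, 91]), (292, np.int64(-44), np.int64(55), 69, [78, 77, 77]), (294, np.int64(-123), np.int64(109), 147, [33, 32, 34]), (296, np.int64(-133), np.int64(111), 154, [23, 23, 26]), (298, np.int64(-139), np.int64(110), 158, [29, 29, 30]), (300, np.int64(-142), np.int64(106), 158, [82, 86, 85]), (302, np.int64(-89), np.int64(58), 100, [114, 118, 116]), (304, np.int64(-76), np.int64(42), 84, [58, 60, 58])]
223 [(286, np.int64(-87), np.int64(106), 119, [237, 206, 96]), (288, np.int64(-89), np.int64(101), 118, [217, 174, 92]), (290, np.int64(-37), np.int64(57), 62, [135, 118, 91]), (292, np.int64(-47), np.int64(57), 69, [81, 79, 78]), (294, np.int64(-124), np.int64(110), 145, [36, 36, 37]), (296, np.int64(-132), np.int64(110), 150, [23, 24, 26]), (298, np.int64(-141), np.int64(111), 156, [30, 30, 31]), (300, np.int64(-143), np.int64(107), 155, [99, 101, 100]), (302, np.int64(-95), np.int64(63), 103, [157, 163, 160]), (304, np.int6
[... 6307 characters left out ...]
91, 92]), (302, np.int64(-139), np.int64(97), 115, [182, 151, 92]), (304, np.int64(-138), np.int64(91), 111, [111, 105, 92])]
235 [(286, np.int64(-17), np.int64(56), 8, [95, 95, 94]), (288, np.int64(-25), np.int64(55), 12, [94, 93, 93]), (290, np.int64(-34), np.int64(55), 19, [97, 94, 90]), (292, np.int64(-44), np.int64(56), 26, [136, 113, 80]), (294, np.int64(-133), np.int64(116), 118, [206, 162, 80]), (296, np.int64(-141), np.int64(117), 124, [233, 199, 92]), (298, np.int64(-142), np.int64(112), 122, [237, 206, 96]), (300, np.int64(-144), np.int64(107), 121, [235, 201, 94]), (302, np.int64(-145), np.int64(102), 119, [222, 180, 92]), (304, np.int64(-141), np.int64(94), 112, [155, 133, 87])]
```

View pics/a3.png

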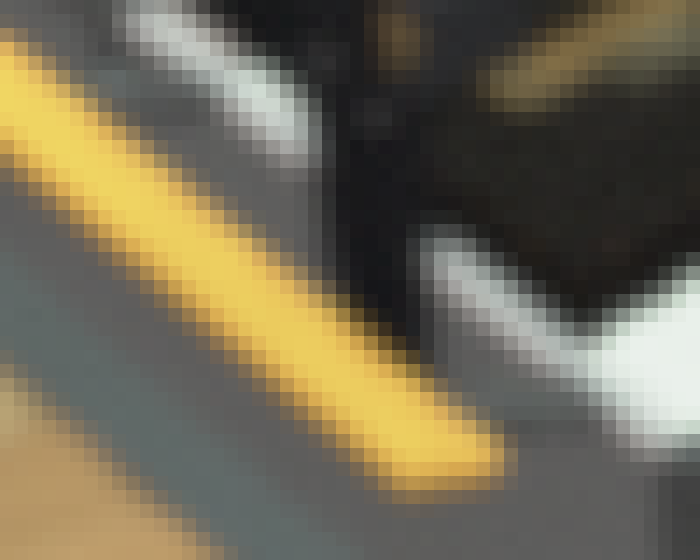

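>>> step_arm(
  increments=[
    {"dx": 0,"dy": -0.005,"dz": 0,"turn": 0,"jaw": 0},
    {"dx": 0,"dy": 0,"dz": 0.005,"turn": 0,"jaw": 0},
    {"dx": 0,"dy": 0,"dz": 0.003,"turn": 0,"jaw": 0},
    {"dx": 0,"dy": 0,"dz": 0,"turn": 0,"jaw": 0},
    {"dx": 0,"dy": 0,"dz": 0,"turn": 0,"jaw": 0},
  ],
)

```text
time: 6.05
tool_pos: [0.4365, 0.0501, 0.1331]
tool_rot: [-3.141, -0.001, 0.156]
force: [0.4, 1.0, 2.2]
grip_width: 0.0951
```

Run:
```python
from h import *
p=read_camera("scene");im=p["pixels"];print(arm.get_obs()["force"],arm.get_obs()["tool_pos"])
cv2.imwrite("pics/a4.png",cv2.resize(im[195:245,260:330,::-1],None,fx=11,fy=11,interpolation=cv2.INTER_CUBIC))
```

```text
[0.56302986 1.54742724 4.28991697] [0.4364655  0.05009854 0.13300975]
```

View pics/a4.png

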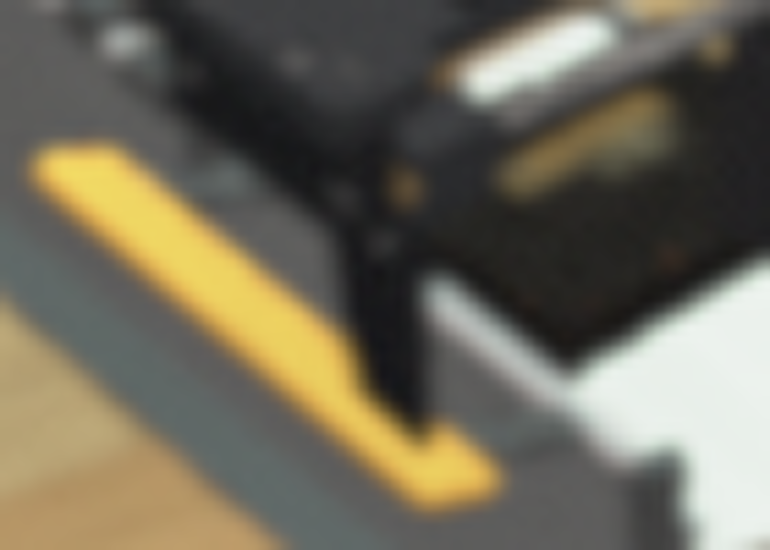

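The fingertip (crop 400,420) now stands on the middle of the treadle, and contact is starting. Pressing down gently.

>>> step_arm(
  increments=[
    {"dx": 0,"dy": 0,"dz": 0.004,"turn": 0,"jaw": 0},
    {"dx": 0,"dy": 0,"dz": 0.004,"turn": 0,"jaw": 0},
    {"dx": 0,"dy": 0,"dz": 0.004,"turn": 0,"jaw": 0},
    {"dx": 0,"dy": 0,"dz": 0,"turn": 0,"jaw": 0},
  ],
)

```text
time: 6.6
tool_pos: [0.4362, 0.0501, 0.1203]
tool_rot: [-3.141, 0.0, 0.156]
force: [0.6, 1.6, 3.8]
grip_width: 0.0953
```

>>> step_arm(
  increments=[
    {"dx": 0,"dy": 0,"dz": 0.004,"turn": 0,"jaw": 0},
    {"dx": 0,"dy": 0,"dz": 0.004,"turn": 0,"jaw": 0},
    {"dx": 0,"dy": 0,"dz": 0.004,"turn": 0,"jaw": 0},
    {"dx": 0,"dy": 0,"dz": 0.003,"turn": 0,"jaw": 0},
    {"dx": 0,"dy": 0,"dz": 0,"turn": 0,"jaw": 0},
    {"dx": 0,"dy": 0,"dz": 0,"turn": 0,"jaw": 0},
  ],
)

```text
time: 7.35
tool_pos: [0.4362, 0.05, 0.1057]
tool_rot: [3.142, -0.0, 0.156]
force: [0.9, 4.2, 4.4]
grip_width: 0.0949
```

Run:
```python
from h import *
o=arm.get_obs();print(o["force"],o["tool_pos"],o["time"])
a=np.zeros((600,800,3),np.uint8)
p=read_camera("scene");q=read_camera("top")
c=p["pixels"][150:260,230:370,::-1];a[:330,:420]=cv2.resize(c,None,fx=3,fy=3)
c=q["pixels"][100:235,240:370,::-1];a[:405,420:800]=cv2.resize(c,None,fx=3,fy=3)[:,:380]
cv2.imwrite("pics/a5.png",a)
```

```text
[0.86017021 4.20874476 4.43002804] [0.43624743 0.04997569 0.10573284] 7.35
```

View pics/a5.png

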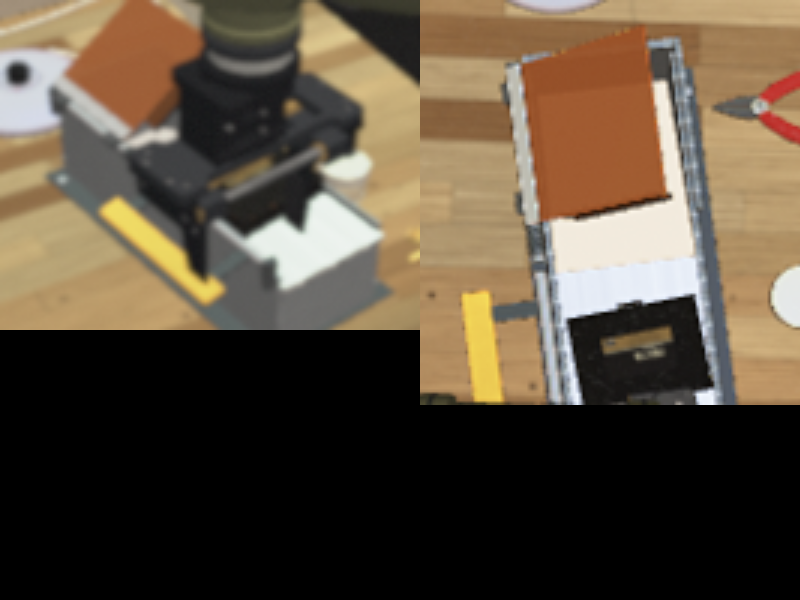

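The flap stands open in both views (amber panel tilted, crop 130,60 and 600,130), and the tin is still on the ledge. Now I push.

>>> step_arm(
  increments=[
    {"dx": 0.005,"dy": 0,"dz": 0,"turn": 0,"jaw": 0},
    {"dx": 0.005,"dy": 0,"dz": 0,"turn": 0,"jaw": 0},
    {"dx": 0.005,"dy": 0,"dz": 0,"turn": 0,"jaw": 0},
    {"dx": 0.005,"dy": 0,"dz": 0,"turn": 0,"jaw": 0},
    {"dx": 0.005,"dy": 0,"dz": 0,"turn": 0,"jaw": 0},
    {"dx": 0.005,"dy": 0,"dz": 0,"turn": 0,"jaw": 0},
  ],
)

```text
time: 8.2
tool_pos: [0.4637, 0.0538, 0.1046]
tool_rot: [3.14, 0.007, 0.157]
force: [-6.5, 0.5, 7.5]
grip_width: 0.0949
```

Run:
```python
from h import *
o=arm.get_obs();print(o["force"],o["tool_pos"],o["time"])
a=np.zeros((600,800,3),np.uint8)
p=read_camera("scene");q=read_camera("top")
c=p["pixels"][150:260,230:370,::-1];a[:330,:420]=cv2.resize(c,None,fx=3,fy=3)
c=q["pixels"][100:235,240:370,::-1];a[:405,420:800]=cv2.resize(c,None,fx=3,fy=3)[:,:380]
cv2.imwrite("pics/a6.png",a)
```

```text
[-6.53343575  0.47898922  7.4823514 ] [0.46366554 0.0537674  0.10463035] 8.2
```

View pics/a6.png

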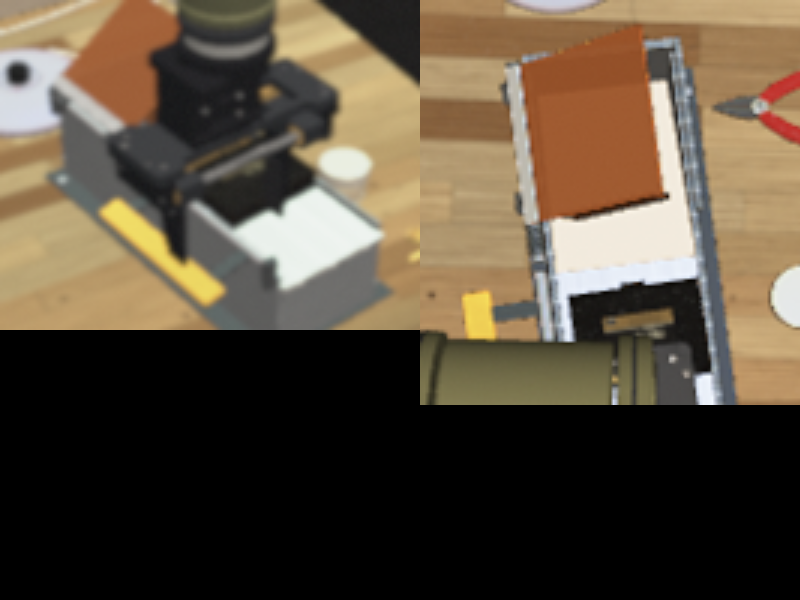

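>>> step_arm(
  increments=[
    {"dx": 0.004,"dy": 0,"dz": 0,"turn": 0,"jaw": 0},
    {"dx": 0.004,"dy": 0,"dz": 0,"turn": 0,"jaw": 0},
    {"dx": 0.004,"dy": 0,"dz": 0,"turn": 0,"jaw": 0},
  ],
)

```text
time: 8.68
tool_pos: [0.4751, 0.0557, 0.1046]
tool_rot: [3.14, 0.008, 0.157]
force: [-7.1, 1.1, 8.1]
grip_width: 0.0951
```

```bash
cat > s.py <<'E'
from h import *
import sys
o=arm.get_obs();print(o["force"],o["tool_pos"],o["time"])
p=read_camera("scene");q=read_camera("top")
a=np.zeros((405,800,3),np.uint8)
c=p["pixels"][150:260,230:370,::-1];a[:330,:420]=cv2.resize(c,None,fx=3,fy=3)
c=q["pixels"][100:235,240:370,::-1];a[:405,420:800]=cv2.resize(c,None,fx=3,fy=3)[:,:380]
cv2.imwrite("pics/"+sys.argv[1],a)
E
python3 s.py a7.png
```

```text
[-7.14746982  1.08827156  8.076751  ] [0.47511244 0.05568768 0.10455702] 8.675
```

View pics/a7.png

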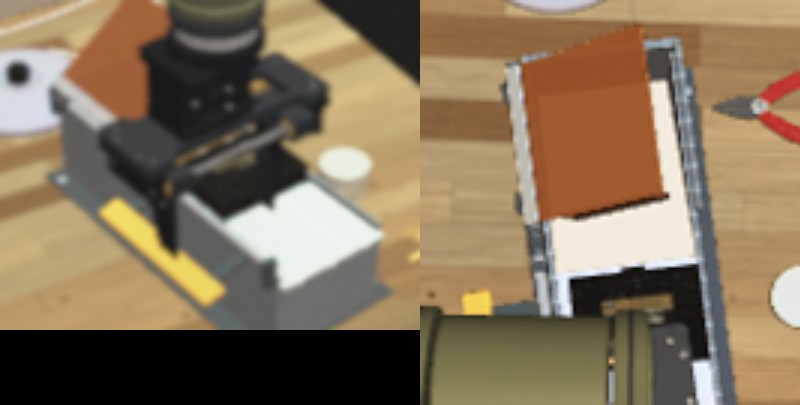

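The tin moves with the finger, still square in the rails, and the force is steady at about 7 N. Continuing.

>>> step_arm(
  increments=[
    {"dx": 0.004,"dy": 0,"dz": 0,"turn": 0,"jaw": 0},
    {"dx": 0.004,"dy": 0,"dz": 0,"turn": 0,"jaw": 0},
    {"dx": 0.004,"dy": 0,"dz": 0,"turn": 0,"jaw": 0},
    {"dx": 0.004,"dy": 0,"dz": 0,"turn": 0,"jaw": 0},
    {"dx": 0.004,"dy": 0,"dz": 0,"turn": 0,"jaw": 0},
  ],
)

```text
time: 9.4
tool_pos: [0.4948, 0.0588, 0.1045]
tool_rot: [3.14, 0.008, 0.157]
force: [-7.0, 0.2, 6.3]
grip_width: 0.0947
```

```bash
python3 s.py a8.png
```

```text
[-7.01905574  0.24100648  6.34239865] [0.4948406  0.05883286 0.10451987] 9.4
```

View pics/a8.png

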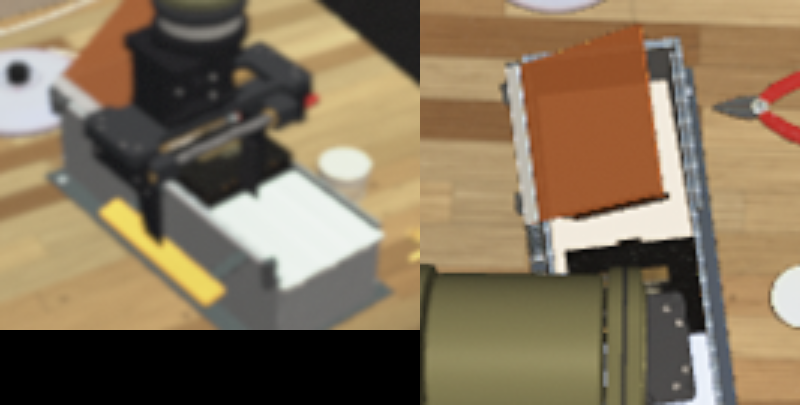

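>>> step_arm(
  increments=[
    {"dx": 0.004,"dy": 0,"dz": 0,"turn": 0,"jaw": 0},
    {"dx": 0.004,"dy": 0,"dz": 0,"turn": 0,"jaw": 0},
    {"dx": 0.004,"dy": 0,"dz": 0,"turn": 0,"jaw": 0},
    {"dx": 0.004,"dy": 0,"dz": 0,"turn": 0,"jaw": 0},
    {"dx": 0.004,"dy": 0,"dz": 0,"turn": 0,"jaw": 0},
  ],
)

```text
time: 10.12
tool_pos: [0.5147, 0.0619, 0.1045]
tool_rot: [3.14, 0.008, 0.157]
force: [-6.9, 1.3, 7.4]
grip_width: 0.0949
```

```bash
python3 s.py a9.png
```

```text
[-6.94031508  1.27046899  7.37604598] [0.51469428 0.06191839 0.1045319 ] 10.125
```

View pics/a9.png

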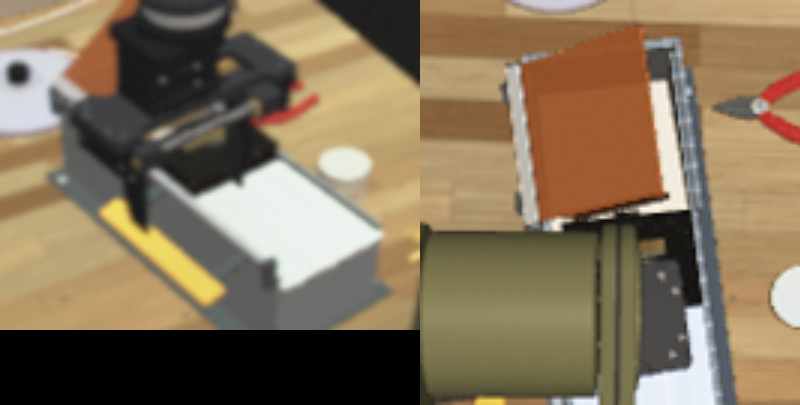

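Tin centre is now about at the lip. I push a little further so it tips.

>>> step_arm(
  increments=[
    {"dx": 0.004,"dy": 0,"dz": 0,"turn": 0,"jaw": 0},
    {"dx": 0.004,"dy": 0,"dz": 0,"turn": 0,"jaw": 0},
    {"dx": 0.004,"dy": 0,"dz": 0,"turn": 0,"jaw": 0},
    {"dx": 0,"dy": 0,"dz": 0,"turn": 0,"jaw": 0},
    {"dx": 0,"dy": 0,"dz": 0,"turn": 0,"jaw": 0},
  ],
)

```text
time: 10.85
tool_pos: [0.5272, 0.0638, 0.1046]
tool_rot: [3.14, 0.006, 0.157]
force: [-3.7, 1.5, 4.2]
grip_width: 0.0951
```

```bash
python3 s.py a10.png
```

```text
[-3.72461157  1.54254449  4.21884578] [0.52719413 0.06381945 0.10462044] 10.85
```

View pics/a10.png

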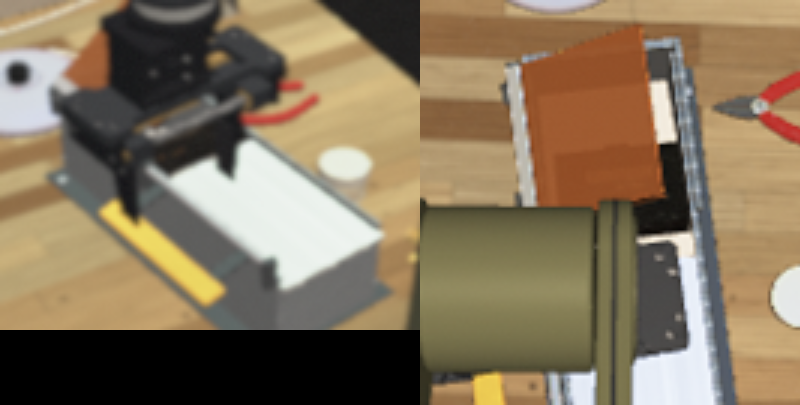

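The tin has tipped and is sliding under the flap (crop 675,190). I hold the treadle and wait.

>>> step_arm(
  increments=[
    {"dx": 0,"dy": 0,"dz": 0,"turn": 0,"jaw": 0},
    {"dx": 0,"dy": 0,"dz": 0,"turn": 0,"jaw": 0},
    {"dx": 0,"dy": 0,"dz": 0,"turn": 0,"jaw": 0},
    {"dx": 0,"dy": 0,"dz": 0,"turn": 0,"jaw": 0},
    {"dx": 0,"dy": 0,"dz": 0,"turn": 0,"jaw": 0},
    {"dx": 0,"dy": 0,"dz": 0,"turn": 0,"jaw": 0},
  ],
)

```text
time: 11.7
tool_pos: [0.5275, 0.0639, 0.1049]
tool_rot: [3.14, 0.004, 0.157]
force: [-4.4, 1.3, 4.8]
grip_width: 0.0949
```

```bash
python3 s.py a11.png
```

```text
[-4.39191679  1.30481627  4.77678558] [0.52754204 0.06390208 0.10486829] 11.7
```

View pics/a11.png

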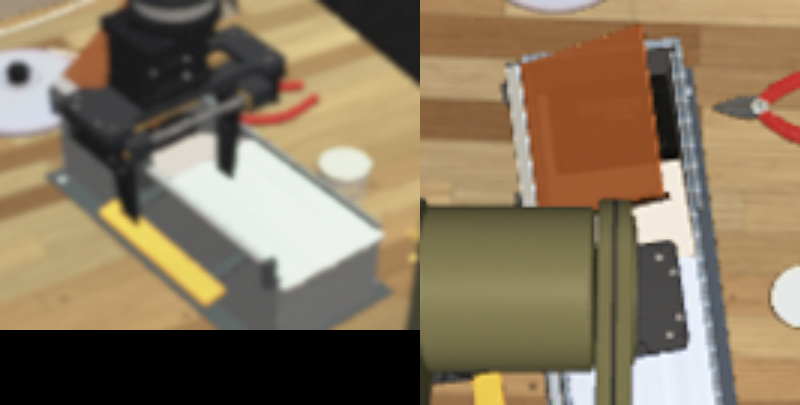

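The tin lies at the end wall (black strip at crop 665,110). Releasing the treadle slowly, straight up, then backing off.

>>> step_arm(
  increments=[
    {"dx": 0,"dy": 0,"dz": -0.005,"turn": 0,"jaw": 0},
    {"dx": 0,"dy": 0,"dz": -0.005,"turn": 0,"jaw": 0},
    {"dx": 0,"dy": 0,"dz": -0.005,"turn": 0,"jaw": 0},
    {"dx": 0,"dy": 0,"dz": -0.005,"turn": 0,"jaw": 0},
    {"dx": 0,"dy": 0,"dz": -0.005,"turn": 0,"jaw": 0},
    {"dx": 0,"dy": 0,"dz": -0.01,"turn": 0,"jaw": 0},
    {"dx": 0,"dy": 0,"dz": -0.01,"turn": 0,"jaw": 0},
    {"dx": 0,"dy": 0,"dz": -0.02,"turn": 0,"jaw": 0},
  ],
)

```text
time: 12.8
tool_pos: [0.5283, 0.0649, 0.1706]
tool_rot: [-3.141, 0.002, 0.156]
force: [1.2, 0.8, 0.4]
grip_width: 0.0955
```

>>> step_arm(
  increments=[
    {"dx": 0,"dy": 0,"dz": -0.03,"turn": 0,"jaw": 0},
    {"dx": -0.02,"dy": 0,"dz": -0.03,"turn": 0,"jaw": 0},
    {"dx": -0.04,"dy": 0,"dz": 0,"turn": 0,"jaw": 0},
    {"dx": -0.04,"dy": 0,"dz": 0,"turn": 0,"jaw": 0},
    {"dx": -0.02,"dy": 0,"dz": 0,"turn": 0,"jaw": 0},
    {"dx": 0,"dy": 0,"dz": 0,"turn": 0,"jaw": 0},
    {"dx": 0,"dy": 0,"dz": 0,"turn": 0,"jaw": 0},
  ],
)

```text
time: 13.68
tool_pos: [0.4112, 0.0461, 0.2315]
tool_rot: [3.142, -0.002, 0.156]
force: [-0.3, 0.1, -0.7]
grip_width: 0.0953
```

```bash
python3 s.py a12.png
python3 - <<'E'
from h import *
p=read_camera("top");w=cloud(p);hsv=cv2.cvtColor(p["pixels"],cv2.COLOR_RGB2HSV);z=w[...,2]
o=(hsv[...,0]<12)&(hsv[...,1]>120)&(z>0.1)&(z<.2)&(w[...,0]>.58)&(w[...,0]<.74)&(w[...,1]>-.06)&(w[...,1]<.1)
q=w[o];A=np.c_[q[:,:2],np.ones(len(q))];print(np.linalg.lstsq(A,q[:,2],rcond=None)[0],q.mean(0))
for n in("wax_pot","red_cutter","sax_key"):print(n,[ (d["uv"],round(d["confidence"],2)) for d in spot_in(p,n)[:2]])
E
```

```text
[-0.33235253  0.13188112 -0.68878264] [0.41117619 0.04608805 0.23153092] 13.675
[0.00022081 0.00226128 0.10924095] [0.66831019 0.01791122 0.10942902]
wax_pot [([365.0, 199.3], 0.63), ([303.0, 189.0], 0.39)]
red_cutter [([364.0, 131.7], 0.71)]
sax_key [([375.2, 243.2], 0.66)]
```

View pics/a12.png

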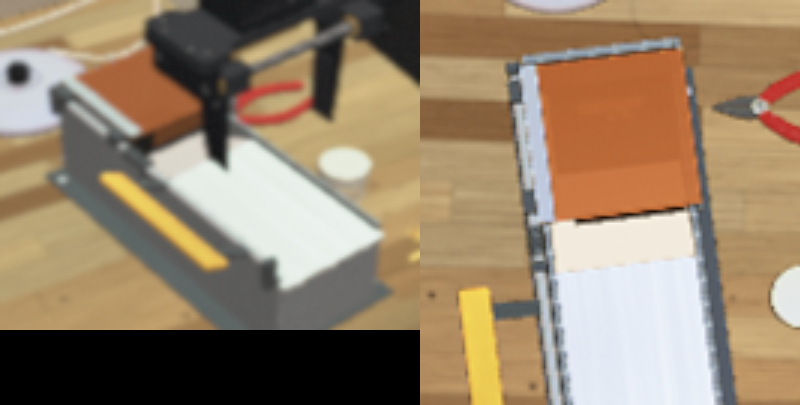

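```bash
python3 -c "
from rig import arm
print(arm.sign_off())"
```

```text
the job is handed in; nothing more can be done
None
```

The black tin went down the chute and the flap closed over it. I handed the job in at about 14 s of the 48 s allowed; no verdict was reported.

I pressed the treadle with one fingertip until the flap opened. I then pushed the tin along the ledge with the other until it tipped over the lip. I held the flap open while the tin slid to the end wall, then let the treadle rise and backed the arm away. The highest reading I saw on the wrist was about 11 N, well under the limits.

**Last checks:**
- **Flap:** it lies flat, with a slope of about 0.002 in the depth picture and the same height as at the start.
- **Tin:** before the release, the top camera showed its visible edge at the end wall. With the flap shut, I did not measure its final position.
- **Robot:** the gripper is clear of everything, and the force reading is about zero.
- **Bystanders:** they look unmoved, and the networks found the pot and the cutter within 2 pixels of their first positions. The saxophone key was reported 12 pixels (about 28 mm) to one side, with low confidence both times. The arm never went near it, so I put this down to the network.

**What disagreed:**
- **Tin's orientation:** it lay with its long side across the chute, not along it as the text says.
- **Finger position:** the scene camera showed the treadle finger about 4 mm nearer the chute than I had worked out. I moved the tool 5 mm outward before pressing.

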